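# Lock a filter cartridge into its bayonet head

## Robot

A 7-joint arm with a two-finger parallel gripper is mounted at the origin on a cart in front of the work surface, level with it; the furniture and walls round the work are solid. World frame = base frame: x ahead of the robot, y to its left, z up, the work surface at z = 0. Lengths are in m, angles in rad, forces in N, time in s.
With the tool pointing down it reaches from about 0.425 to 0.925 m from the base axis. Payload 6.8 kg.
Tool frame: the origin (TCP) lies on the front face of the gripper's body, between the roots of the fingers; the fingertips stand 73 mm ahead of it and the grasp point (between the pads) lies 54 mm ahead of it (env.nose_length is the distance from the TCP to the fingertips, in m); z points along the fingers, y is the direction in which the jaws open and shut (so a half turn about z gives the same grasp; the last joint's range is limited). The gripper opens to 85 mm and grips with 20 to 120 N. Pads are 22 mm wide; open, the fingers measure 114 mm over their backs; the gripper's body (76 mm by 85 mm) begins 54 mm behind the grasp point. The pads swing forward as they close: fully open they stand 13 mm farther back than shut.
Start: joints at [-1.303, 0.477, 0.022, 1.555, -0.011, 1.109, -0.083], TCP at [0.248, 0.628, 0.304] pointing down, gripper open.
Joint ranges: [-2.96, 2.96], [-0.34, 2.1], [-1.41, 1.46], [0.24, 2.44], [-1.37, 4.51], [0.17, 1.92], [-2.96, 2.96]. Speed limits (rad/s): [2.39, 2.39, 3.14, 3.14, 3.14, 3.14, 3.14].

## Interface

Orientations are given as a unit quaternion [w, x, y, z].
In Python, from cell import env, kin, camera, calibration, job gives the robot as it stands. The module is installed in compiled form; this text tells all that it offers. Calls block until the motion is done:
- env.reach(position, orientation): joint-space move of the TCP to a pose.
- env.movel(position, velocity=0.15, rot=None, stop_force=None): straight line of the TCP; rot=None keeps the orientation; velocity is the mean speed in m/s. With stop_force (N) it stops when the force on the tool has changed by that much, and returns True; else False.
- env.goto_joints(angles): joint-space move.
- env.grip(opening, f_grip=None): finger opening in m; f_grip is the grip in N (None keeps the last); returns when the fingers have stopped.
- env.dwell(seconds).
- kin.inverse_kinematics(position, orientation): joint angles nearest the present ones, or None.
- env.get_state(): the state.
- camera(name): name is "side" or "top" or "wrist"; returns (picture, depth): 400x640x3 uint8, blue, green, red; 400x640 float32, m along the optical axis (not along the pixel's ray), 0 where there is no reading.
- calibration(name): a dict with "fx", "fy", "cx", "cy" (pixels), "rvec" (rotation vector, rad) and "tvec" (3), from world to camera coordinates, as OpenCV has them. Camera axes: x right, y down, z forward; pixel columns grow to the right and rows downward; lengths in m; the calibration is good to about 2 mm. A picture is of the moment at which its call begins: read the wrist's pose just before it. calibration takes no time and is no camera call; for the wrist camera it gives the pose at the moment of the call.
A pose or a line that the arm cannot do raises env.PlanningError and nothing moves.
- job.job_done(): hands the job in, once; it reports no verdict.
The state is a dict: "time": time; "qpos": joint angles; "joint_velocities": joint speeds; "joint_torque": joint torques, N m; "tcp_pos": TCP position; "orientation": TCP orientation; "force": force on the tool from outside, world axes, zero at the start; "torque": the same for the moment, N m; "opening": finger opening in m.
Only numpy, scipy, OpenCV 4.12 (cv2) and the standard library are available. Lean on these libraries where they do the work, as an engineer would, in place of code of your own. Each camera call takes 0.05 s, during which the arm holds its last target. There are 200 camera calls.

## Task

Fit the filter cartridge, the taller one with two lugs at its foot, into the bayonet head on the bench: lower it with its lugs in line with the slots, push it down against the spring, turn it a quarter turn clockwise (seen from above) until it is locked, and let go. Leave the lug-less blanking plug where it stands.

Things in the scene. Friction and masses are not known exactly. Their poses are not given: they have to be found in the camera images.
- filter_grip (a point): White filter cartridge, 102 mm tall. From below: two opposite lugs along its x (68 mm tip to tip, 12 wide, 9 high, at the very foot), neck 30 mm across to z 30, ringed body 52 across to z 58, then a flat wing grip 50 mm long along x (in line with the lugs), 16 thick in y, to z 102. Point: on the axis in the wing, 82 mm above the underside; grip here from above across the 16 mm; 20 mm free below.
- socket_mouth (a point): Fixed bayonet head: grey square housing 108 mm wide, 36 high, pipe stubs at +x. Point: centre of its opening at the top face; z up. Opening 44 mm across with two opposite lug slots along x, 30 mm wide, 84 end to end; lip 9 mm thick. Lugs turn under the lip clockwise seen from above, stops about 12 deg past a quarter turn; locked, wing and lugs lie along y, filter_grip 64 mm above this point.
- seat (a joint): Sprung round steel seat in the head, travel in m: 0 up (12 mm below the top face; cartridge on it has filter_grip 70 mm above socket_mouth and cannot turn), 0.014 fully down (filter_grip 56 mm above). 3.5 N starts it, 8.4 N at full travel. Lugs are free to turn under the lip from 0.007 to 0.014 (filter_grip 63 to 56 mm above); let go when locked, it springs back to 0.006.
- plug_grip (a point): Loose blanking plug, to be left alone: same white wing grip (50 x 16 mm, 44 high) but only 68 mm tall in all, on a plain round base 60 mm across without lugs. Point: on its axis in the wing, 48 mm above its underside. It and the cartridge may swap places.
There are look-alikes about, which are no part of the job. Leave any orange or red look-alike of the part that bears filter_grip alone.

How it is judged:
At the end, for the whole second after the job is handed in: The cartridge rests in the head upright within 10 degrees, grip point within 18 mm of the head's axis and less than 67 mm above the opening, wing within 20 degrees of the head's y axis (a quarter turn from the slots). The plug is within 40 mm of where it stood (horizontal distance between filter_grip and socket_mouth below 0.018 m and z of filter_grip in the frame of socket_mouth below 0.067 m and angle between the x axis of filter_grip and the y axis of socket_mouth, either way round below 0.35 rad and angle between filter_grip's own z axis and vertical below 0.17 rad and linear speed of filter below 0.02 m/s); the robot touches nothing.
It fails at once if the blanking plug is moved more than 40 mm (distance of plug_grip from where it was at the start of the episode above 0.04 m).
It also fails if it takes over 45 s, if anything falls off the work surface, if the arm or the gripper's body presses on something with over 40 N, if the wrist force passes 120 N, or if a joint passes its speed limit or range.

## Working session

There is one attempt and no reset: what is moved stays moved. The work goes in short steps, each a Python script; the robot and the scene stay as the last script left them, time stands still between calls to the robot, and variables do not carry over. Pictures are saved under pics/ and viewed, about 8 in all and at most 12, crops included, and the job is handed in when it is done.

```bash
mkdir -p pics; cat > h.py <<'E'
import numpy as np, cv2
from cell import env, kin, camera, calibration, job
def cal(n):
    c=calibration(n); K=np.array([[c['fx'],0,c['cx']],[0,c['fy'],c['cy']],[0,0,1.]])
    return K,cv2.Rodrigues(np.array(c['rvec'],float))[0],np.array(c['tvec'],float).ravel()
def cloud(n,depth,C=None):
    K,R,t=C or cal(n); v,u=np.mgrid[:depth.shape[0],:depth.shape[1]]
    P=np.stack([(u-K[0,2])/K[0,0]*depth,(v-K[1,2])/K[1,1]*depth,depth],-1)
    return (P-t)@R
def ray(n,u,v,z,C=None):
    K,R,t=C or cal(n); d=R.T@np.array([(u-K[0,2])/K[0,0],(v-K[1,2])/K[1,1],1]); o=-R.T@t
    return o+d*(z-o[2])/d[2]
E
python3 - <<'E'
from h import *
ims=[]
for n in("side","top"):
    p,d=camera(n); cv2.imwrite(f"pics/{n}0.png",p); np.save(n+"0.npy",d); print(n,-cal(n)[1].T@cal(n)[2],(d>0).mean())
print(env.get_state()['orientation'],env.get_state()['time'])
E
```

```text
side [ 0.16821408 -0.72046397  0.69560635] 0.990125
top [0.495911   0.07364499 1.04943344] 0.99609375
[-8.56707844e-05  1.86800735e-01  9.82397495e-01 -7.99937552e-04] 0.1
```

View pics/top0.png

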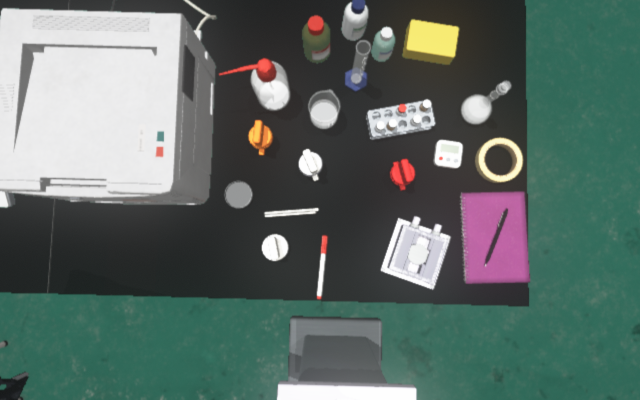

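View pics/side0.png

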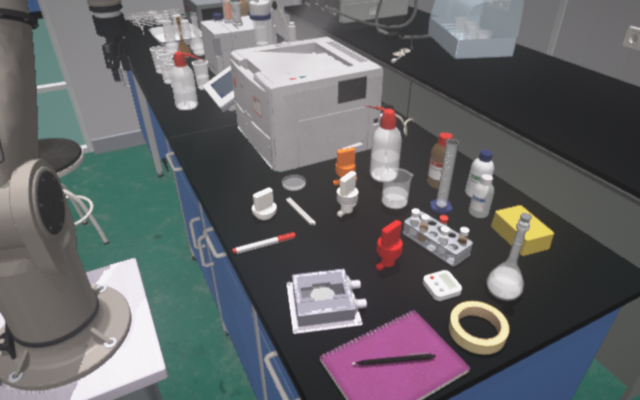

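Candidates for the cartridge:
- White with lugs: top (311,164), side (347,195). This is my choice.
- White plug, short and round-based: top (275,247).
- Orange look-alike: top (260,137).
- Red look-alike: top (402,174).

The head is at top (417,253), with its stubs pointing up in the image. Next I'll measure and take a close crop.

```bash
python3 - <<'E'
from h import *
p=cv2.imread("pics/top0.png"); d=np.load("top0.npy"); P=cloud("top",d)
def pts(u0,u1,v0,v1,z0,z1):
    Q=P[v0:v1,u0:u1].reshape(-1,3); return Q[(Q[:,2]>z0)&(Q[:,2]<z1)]
for nm,b in dict(cart=(290,332,140,190,.088,.115),plug=(255,300,225,270,.055,.08)).items():
    Q=pts(*b); r=cv2.minAreaRect((Q[:,:2]*1000).astype(np.float32)); _,e=np.linalg.eigh(np.cov(Q[:,:2].T)); a=e[:,1]
    print(nm,len(Q),Q.mean(0),Q[:,2].max(),r,np.degrees(np.arctan2(a[1],a[0])))
b=P[140:190,290:332].reshape(-1,3); print('zhist',np.histogram(b[:,2],10,(0,.12)))
Q=pts(375,460,205,295,.03,.045); print('head',len(Q),Q.mean(0),cv2.minAreaRect((Q[:,:2]*1000).astype(np.float32)))
h=P[205:295,375:460].reshape(-1,3); print(np.histogram(h[:,2],12,(0,.06)))
a=cv2.resize(p[205:295,375:460],None,fx=5,fy=5,interpolation=2)
s=cv2.imread("pics/side0.png"); c=cv2.resize(s[165:225,320:375],None,fx=7,fy=7,interpolation=2)
c=cv2.copyMakeBorder(c,0,max(0,450-c.shape[0]),0,0,0)
cv2.imwrite("pics/c1.png",np.hstack([a,c[:450,:370]]))
E
```

```text
cart 178 [0.65266212 0.09893451 0.10078064] 0.10553264797764907 ((653.7193603515625, 99.0325927734375), (50.28954315185547, 17.296985626220703), 23.91550636291504) -155.63535948754094
plug 168 [0.46270479 0.17537225 0.06684853] 0.07265499522447255 ((462.5417175292969, 175.89346313476562), (49.66470718383789, 15.981890678405762), 13.06004524230957) -167.40527867133753
zhist (array([614,   2,   3,  12, 230,  28,  10,  11, 168,   0]), array([0.   , 0.012, 0.024, 0.036, 0.048, 0.06 , 0.072, 0.084, 0.096,
       0.108, 0.12 ]))
head 1721 [ 0.45616542 -0.1515271   0.0356527 ] ((458.3494873046875, -152.8052520751953), (108.800048828125, 112.69142150878906), 72.17262268066406)
(array([2111,  265,   24,   62,  348,  144,  629, 1071,   21,    0,    0,
          0]), array([0.   , 0.005, 0.01 , 0.015, 0.02 , 0.025, 0.03 , 0.035, 0.04 ,
       0.045, 0.05 , 0.055, 0.06 ]))
```

View pics/c1.png

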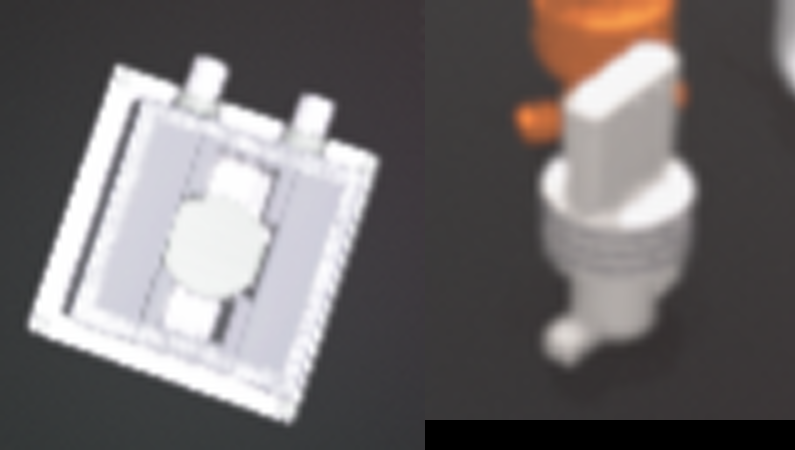

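The crop confirms it: the white part has a lug at its foot and the orange one stands behind it. The head's slots tilt about 18° to the right in the top view. Next I'll check the head centre, the printer's extents and the IK.

```bash
cat >> h.py <<'E'
def q(psi):
    f=np.radians((psi+90)/2); return np.array([0,np.cos(f),np.sin(f),0])
E
python3 - <<'E'
from h import *
d=np.load("top0.npy"); P=cloud("top",d); K,R,t=cal("top")
print('seat',ray("top",418.4,254.4,.024), [ray("top",375+u/5,205+v/5,.036)[:2].round(4) for u,v in((138,98),(350,170))], P[252:257,416:421,2].mean())
# high things (printer) near sweep
Q=P[0:280].reshape(-1,3); Q=Q[(Q[:,2]>.13)&(Q[:,2]<.6)]; pr=Q[Q[:,1]>.27]; print('printer',np.percentile(pr,[0.5,99.5],axis=0))
o=Q[Q[:,1]<=.27]; print('others', np.percentile(o,[.5,50,99.5],axis=0) if len(o) else None)
print('az/rad min', np.hypot(pr[:,0],pr[:,1]).min())
for nm,xyz,psi in [("mid",(.40,.40,.42),100),("hi",(.653,.099,.30),114.4),("gr",(.653,.099,.138),114.4),("h0",(.456,-.152,.25),72),("h1",(.456,-.152,.16),72),("h2",(.456,-.152,.15),-18),("h3",(.456,-.152,.15),-30)]:
    s=kin.inverse_kinematics(np.array(xyz),q(psi)); print(nm,None if s is None else np.round(s,2))
E
```

```text
seat [ 0.45528073 -0.15506399  0.024     ] [array([ 0.5223, -0.1158]), array([ 0.4921, -0.2126])] 0.024772222969430095
printer [[0.55328974 0.33516594 0.13694329]
 [0.89640269 0.66859856 0.25945348]]
others [[ 0.78916268 -0.29537397  0.13041121]
 [ 0.82019469  0.16862009  0.15553457]
 [ 0.9520192   0.2606538   0.20006521]]
az/rad min 0.6616637228648574
mid [-0.89  0.21 -0.01  1.67  0.    1.26  0.85]
hi [-0.36  0.46  0.16  1.61 -0.08  1.08  1.82]
gr [-0.28  0.63  0.04  1.72 -0.04  0.79  1.78]
h0 [-0.48  0.28  0.8   2.1  -0.27  0.86  1.74]
h1 [-0.28  0.42  0.58  2.16 -0.37  0.66  1.82]
h2 [-0.55  0.59  0.98  2.18 -0.75  0.75  0.62]
h3 [-0.55  0.6   0.98  2.18 -0.75  0.75  0.41]
```

```bash
python3 - <<'E'
from h import *
env.reach(np.array([.40,.40,.42]),q(100)); env.reach(np.array([.653,.099,.30]),q(114.4))
C=cal("wrist"); p,d=camera("wrist"); cv2.imwrite("pics/w1.png",p); P=cloud("wrist",d,C)
Q=P.reshape(-1,3); m=(Q[:,2]>.09)&(Q[:,2]<.112)&(np.hypot(Q[:,0]-.653,Q[:,1]-.099)<.04); Q=Q[m]
print(m.sum(),Q.mean(0) if len(Q) else 0)
if len(Q)>20: print(cv2.minAreaRect((Q[:,:2]*1000).astype(np.float32)))
s=env.get_state(); print(s['time'],s['tcp_pos'],s['opening'],s['force'])
E
```

```text
991 [0.65278543 0.09490465 0.10067021]
((654.3128051757812, 95.42327117919922), (49.067047119140625, 16.904420852661133), 24.976665496826172)
2.8083 [0.65275084 0.10119395 0.30030858] 0.08541457812142292 [-0.34431028  0.21670764  0.34146199]
```

View pics/w1.png

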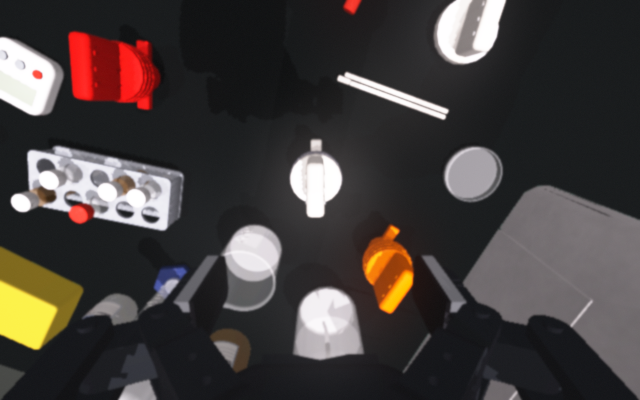

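The cartridge is alone at (317,178) with lugs visible, and the path for the fingers looks clear. I'll grasp it now.

```bash
python3 - <<'E'
from h import *
x,y=.654,.0965
env.grip(.055)
env.reach(np.array([x,y,.22]),q(114.7)); print(env.get_state()['tcp_pos'])
print(env.movel(np.array([x,y,.138]),velocity=.1,stop_force=12)); s=env.get_state(); print(s['tcp_pos'],s['force'])
env.grip(0.0,f_grip=70); s=env.get_state(); print(s['opening'],s['tcp_pos'],s['force'])
env.movel(np.array([x,y,.26]),velocity=.15)
s=env.get_state(); print(s['opening'],s['force'],s['time'])
p,d=camera("side"); cv2.imwrite("pics/s2.png",cv2.resize(p[60:300,230:470],None,fx=2,fy=2))
E
```

```text
[0.65387272 0.09639939 0.21989802]
False
[0.65453419 0.09650625 0.13871104] [0.57086718 0.09030913 0.94797191]
0.015217041431805828 [0.65441082 0.0965703  0.13859192] [-1.09207731 -0.05116222  3.13736781]
0.015399036733825106 [ 0.89939237  0.33788563 -2.24528171] 6.0
```

View pics/s2.png

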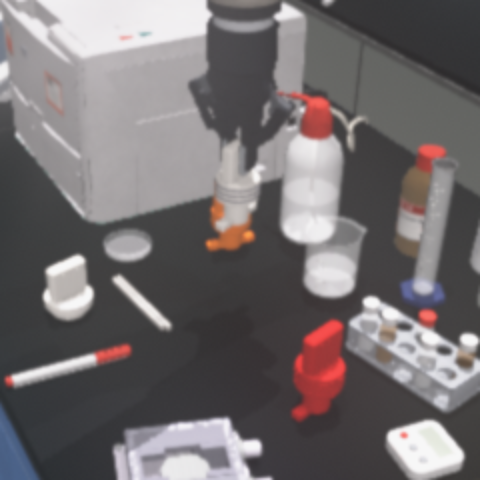

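The cartridge is held upright. Next I'll hover over the head and measure it from the wrist.

```bash
python3 - <<'E'
from h import *
env.movel(np.array([.654,.0965,.30]))
env.reach(np.array([.456,-.154,.30]),q(72.5))
C=cal("wrist"); p,d=camera("wrist"); cv2.imwrite("pics/w3.png",p); P=cloud("wrist",d,C); np.save("w3.npy",P)
near=np.hypot(P[...,0]-.456,P[...,1]+.154)<.09
Q=P[near&(P[...,2]>.031)&(P[...,2]<.041)]; print(len(Q),cv2.minAreaRect((Q[:,:2]*1000).astype(np.float32)))
S=P[near&(P[...,2]>.019)&(P[...,2]<.028)]; print('seat',len(S),cv2.minAreaRect((S[:,:2]*1000).astype(np.float32)))
s=env.get_state(); print(s['tcp_pos'],s['qpos'],s['time'])
E
```

```text
6048 ((457.0706481933594, -155.49655151367188), (108.21879577636719, 107.84391784667969), 72.08281707763672)
seat 976 ((443.6183776855469, -143.90496826171875), (85.09569549560547, 75.23985290527344), 72.30416870117188)
[ 0.45742696 -0.15272939  0.30007923] [-0.20811262  0.16339454  0.45195415  2.03196117 -0.08661534  0.9634414
  1.55667685] 7.7333
```

View pics/w3.png

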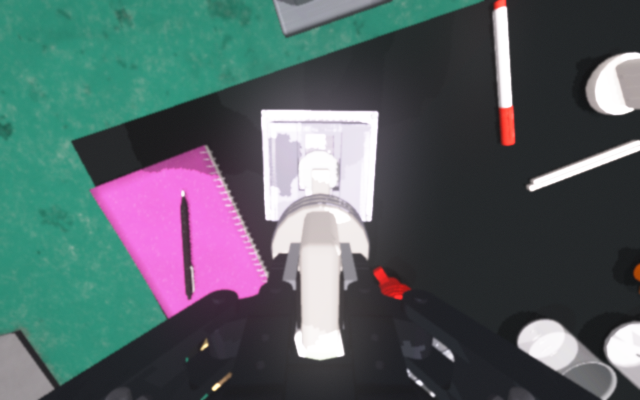

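```bash
python3 - <<'E'
from h import *
x,y=.457,-.155
env.reach(np.array([x,y,.22]),q(72.1)); env.dwell(.2); f0=env.get_state(); print(f0['tcp_pos'],f0['force'])
hit=env.movel(np.array([x,y,.168]),velocity=.06,stop_force=6); s=env.get_state(); print(hit,s['tcp_pos'],s['force']-f0['force'],s['torque'])
if not hit:
    hit=env.movel(np.array([x,y,.150]),velocity=.04,stop_force=20); env.dwell(.3); s=env.get_state(); print(hit,s['tcp_pos'],s['force']-f0['force'],s['opening'])
p,d=camera("side"); cv2.imwrite("pics/s4.png",cv2.resize(p[160:340,240:420],None,fx=3,fy=3)); print(s['time'],s['qpos'])
E
```

```text
[ 0.45843364 -0.15515903  0.22180937] [-0.30944933 -0.32756265 -0.34354164]
False [ 0.45721868 -0.15514844  0.16826078] [ 0.33317054  0.41442247 -1.33402962] [-0.02778477  0.05043826 -0.00100324]
False [ 0.45776247 -0.15512762  0.15030991] [0.5902828  0.52805617 7.40525135] 0.01518806014231477
10.2667 [-0.11505893  0.40790077  0.38109103  2.15484352 -0.25725667  0.61943575
  1.70654669]
```

View pics/s4.png

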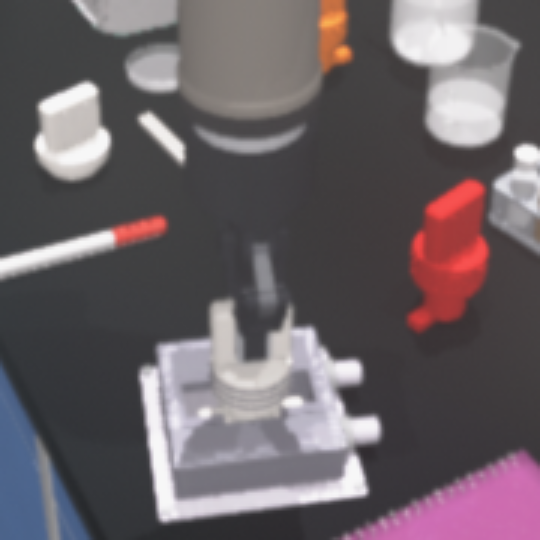

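The lugs are in the slots and the seat is pushed down, with about 7.4 N of spring force. Now I'll turn it clockwise in steps.

```bash
python3 - <<'E'
from h import *
x,y=.457,-.155
for psi in list(np.arange(62,-19,-10))+[-20.5]:
    t=env.get_state()['time']
    env.movel(np.array([x,y,.150]),velocity=.05,rot=q(psi)); s=env.get_state()
    o=s['orientation']; print(psi,round(s['time']-t,2),np.round(s['tcp_pos'],4),np.round(s['force'],1),round(s['torque'][2],2),round(np.degrees(2*np.arctan2(o[2],o[1]))-90,1))
    if abs(s['torque'][2])>3 or np.linalg.norm(s['force'])>30: print('stop');break
print(s['qpos'],s['opening'],s['time'])
E
```

```text
62 0.32 [ 0.4577 -0.1553  0.1503] [-0.2  0.   5.9] -0.04 62.0
52 0.32 [ 0.4576 -0.1553  0.1502] [-0.4 -0.6  6.5] -0.05 52.0
42 0.33 [ 0.4575 -0.1553  0.1502] [ 0.7 -1.2  6.1] -0.05 42.0
32 0.32 [ 0.4575 -0.1553  0.1502] [0.7 0.3 5.6] -0.07 32.0
22 0.33 [ 0.4575 -0.1553  0.1502] [-0.3  0.   5.8] -0.01 22.0
12 0.32 [ 0.4574 -0.1553  0.1502] [ 0.2 -0.2  6.4] -0.03 12.0
2 0.32 [ 0.4574 -0.1553  0.1502] [ 0.8 -1.4  6.6] -0.01 2.0
-8 0.33 [ 0.4574 -0.1553  0.1501] [-0.1 -0.9  6.9] -0.04 -8.0
-18 0.32 [ 0.4574 -0.1553  0.1501] [-0.2  0.3  6.9] -0.03 -18.0
-20.5 0.25 [ 0.4573 -0.1554  0.1501] [-0.3 -0.7  6.4] -0.01 -20.5
[-0.44236802  0.51788535  0.81731492  2.17361318 -0.60357165  0.68863077
  0.43528538] 0.015231206593261742 13.4917
```

```bash
python3 - <<'E'
from h import *
x,y=.457,-.155
env.movel(np.array([x,y,.156]),velocity=.04,stop_force=15); print(env.get_state()['force'])
env.grip(.045); env.dwell(.3)
env.movel(np.array([x,y,.28]),velocity=.12); env.dwell(.3)
C=cal("wrist"); p,d=camera("wrist"); cv2.imwrite("pics/w5.png",p); P=cloud("wrist",d,C)
n=np.hypot(P[...,0]-x,P[...,1]-y)<.045; print('zmax',np.percentile(P[n][:,2],99))
Q=P[n&(P[...,2]>.105)&(P[...,2]<.14)]; print(len(Q),Q[:,2].mean(),np.median(Q[:,2]),cv2.minAreaRect((Q[:,:2]*1000).astype(np.float32)))
p2,_=camera("side"); a=cv2.resize(p2[190:340,250:420],None,fx=2.4,fy=2.4); b=cv2.resize(p,None,fx=.6,fy=.6)
H=max(a.shape[0],b.shape[0]); f=lambda i:cv2.copyMakeBorder(i,0,H-i.shape[0],0,0,0)
cv2.imwrite("pics/f.png",np.hstack([f(a),f(b)])); print(env.get_state()['time'])
E
```

```text
[ 0.12360915 -1.13255586  3.7475518 ]
zmax 0.3007031064285184
1333 0.11840527792207704 0.11911577698286273 ((457.8348083496094, -157.42637634277344), (49.33217239379883, 17.385719299316406), 69.10286712646484)
16.0667
```

View pics/f.png

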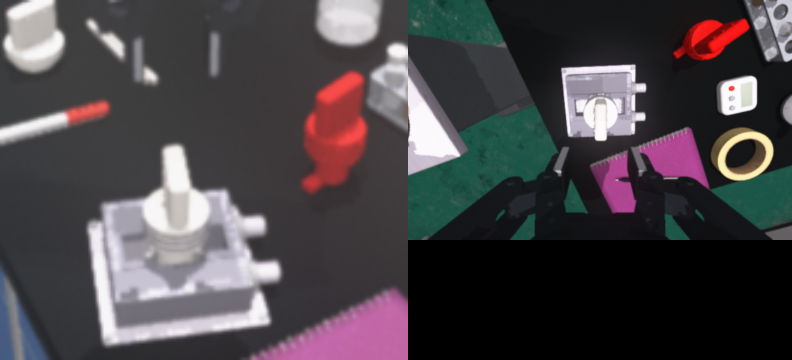

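The cartridge is locked: its top is at z≈0.119, which puts the grip point about 63–64 mm above the opening. The wing is 3° off the head's y axis, and the gripper is clear.

```bash
python3 -c "
from h import *
job.job_done()"
```

```text
the job is handed in; nothing more can be done
```

The filter cartridge is locked in the bayonet head and released, and I handed the job in at about 16 s of robot time. I lowered it with its lugs in line with the slots and pressed the seat down to about 7 N. I then turned it 92.6° clockwise, let it spring back up, and lifted the gripper clear.

The last wrist measurement, before handing in:
- **Height:** the wing top is at z≈0.119 m, so the grip point is about 63–64 mm above the opening. The limit is 67 mm and the locked height is 64 mm.
- **Position:** the cartridge is about 2–3 mm off the head's axis.
- **Angle:** the wing is about 3° from the head's y axis.

The final side view shows the cartridge upright. I left the plug and the orange and red look-alikes alone, but I did not re-measure the plug's position; in the last view it stands as before. No check failed or disagreed.

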